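Split a casting mould evenly with a wedge

TASK

Split the casting mould: take the wedge from its wooden stand and work it point down into the slots at the two ends of the seam in turn, a bite at a time, so that the yellow half comes away evenly, neither end ever more than 3 mm ahead of the other. Go on until you have felt the hidden release pin at the foot of each slot go fully down onto its stop, but do not force the wedge once it stops (keep its push on the mould under 30 N). Then stand the wedge back in its stand and leave everything else where it was.

Things in the scene. Friction and masses are not known exactly. Their poses are not given: they have to be found in the camera images.
- mould: Two-part mould on a dark base plate (150 x 240 x 12 mm) screwed to the table. Origin: under the middle of the seam, at table height; x across the seam from the yellow to the blue half, y along the seam to its LEFT end, z up. Blue half: x 0 to 45 mm, fixed. Yellow half: x 0 to -45 mm, parts towards -x. Both 200 mm long, tops level 96 mm above the table, nothing stands above them.
- slot_left (a point): Middle of the mouth of the left wedge slot, 75 mm along +y from the seam's middle, level with the mould's top, on the seam line when closed; fixed to the blue half, axes as mould. A slot is 26 mm long along the seam; its mouth, 12 mm wide (6 each side), narrows at 45 degrees to 4 mm (2 in each half) from 4 mm down. So the blue half's slot face stays at x = +2 mm.
- slot_right (a point): The same for the right slot, 75 mm along -y. In either slot, a wedge with its tip D mm below the top opens that end to about (D - 12)/4 mm, less some give. As only the yellow half yields, the wedge's centre line must then lie D/8 - 1.5 mm from the seam line towards -x: past first contact (D = 12) it slants over 1 mm for each 8 mm of depth.
- near_half (a point): Point on the yellow half: middle of its top edge on the seam; moves with that half; axes as mould while the halves are parallel.
- open_left (a joint): How far the left end has parted: 0 closed (may start up to 0.003), rad about the right slot; times 150 mm gives the opening at the left slot (0.01 is 1.5 mm). Each end sits on its own tight dowel: it needs about 4 N square to the seam, a wedge push of roughly 5 to 15 N downwards, more if pushed fast, and stays where it is left. Range to 0.09.
- open_right (a joint): The same for the right end (rad about the left slot, times 150 mm).
- pin_left (a joint): Release pin hidden at the foot of the left slot, brass, 8 mm across, 3 mm from the seam line towards the yellow half, in the way of a wedge's tip. Its top is 30 to 41 mm below the mould's top, differing from start to start and slot to slot. 0 is up, 0.004 m fully down on its solid stop. It yields at about 4 N on top of the wedge's own resistance and stays down.
- pin_right (a joint): The same for the right slot.
- wedge: Wedge standing point down in its stand, 112 mm long, about 120 g. Origin: middle of the tip edge, z up along it. Orange blade 20 mm wide (y), 2 mm thick (x) at the tip, thickening evenly on both sides to 17 mm at 60 mm; orange collar 32 x 38 mm from 60 to 66 mm; black handle 22 mm (x) by 30 mm (y) from 66 to 112 mm above the tip. Both sides alike.
- stand: Fixed wooden stand block for the wedge, 70 x 80 mm, 70 mm high, origin under its middle. In its top is one hole 22 mm (x) by 27 mm (y), 66 mm deep, over the origin. The wedge stands in it with its x along the stand's x (either way round), its collar resting on the top face, so its tip is 10 mm above the table.
- cups: Stack of white paper cups upside down, 80 mm wide, 95 mm tall. Bystander; origin under its middle.
- resin: White resin bottle, 60 mm wide, 130 mm tall. Bystander; origin under its middle.
- tin: Bare metal tin, 66 mm wide, 75 mm tall. Bystander; origin under its middle.
- tape: Blue roll of tape lying flat, 90 mm wide, 25 mm tall. Bystander; origin under its middle.
- driver: Red-handled screwdriver lying flat, about 200 mm long. Bystander; origin under its middle (as it lies).
- casting: White plaster casting like a stub column, 76 mm wide, 62 mm tall. Bystander; origin under its middle.
- mixcup: Small white mixing cup, 64 mm wide, 50 mm tall. Bystander; origin under its middle.
Things that resemble listed ones, but are neither listed nor needed, are in the scene too. What is meant by the wedge is not purple, and is the smaller of those in its own colour.

How it is judged:
On the way, in this order (a step that is already met when the one before it is completed fails the run):
1. the wedge is lifted clear of its stand (height (world z) of wedge above 0.085 m), for 0.1 s.
2. with the wedge in a slot, both ends have begun to part (1.5 mm each) (value of joint each of open_left, open_right above 0.01 rad and contact force between wedge and mould above 0.5 N), for 0.05 s.
3. both release pins are down and both ends are parted (value of joint each of open_left, open_right above 0.0245 rad and value of joint each of pin_left, pin_right above 0.0025 m), for 0.2 s.
At the end, for the whole second after the job is handed in: both ends parted by more than 3.7 mm at the slots (0.0245 rad), both release pins down by more than 2.5 mm of their 4 mm, the wedge standing in its stand (tip within 6 mm of the hole's middle, collar within 6 mm of the stand's top, upright within 0.12 rad), let go and at rest (all of step 3 and horizontal distance between wedge and stand below 0.006 m and height (world z) of wedge below 0.016 m and angle between wedge's own z axis and vertical below 0.12 rad and linear speed of wedge below 0.02 m/s); the robot touches nothing.
It fails at once if one end gets more than 4 mm ahead of the other (0.0267 rad between the halves) (angle between the x axis of near_half and the x axis of mould, either way round above 0.0267 rad).
It fails at once if the wedge is forced: more than 50 N of contact (all faces added up) between the wedge and the mould (contact force between wedge and mould above 50 N).
It fails at once if the robot itself pushes the mould (contact force between any of the fingers, the arm and mould above 3 N).
It fails at once if a bystander is moved by more than 20 mm (distance of any of cups, resin, tin, tape, driver, casting, mixcup from where it was at the start of the episode above 0.02 m).
It also fails if it takes over 72 s, if anything falls off the work surface, if the arm or the gripper's body presses on something with over 40 N, if the wrist force passes 120 N, or if a joint passes its speed limit or range.

ROBOT

A 6-joint arm with a two-finger parallel gripper is mounted at the origin on the work surface. World frame = base frame: x ahead of the robot, y to its left, z up, the work surface at z = 0. Lengths are in m, angles in rad, forces in N, time in s.
With the tool pointing down it reaches from about 0.35 to 0.85 m from the base axis. Payload 8.1 kg.
Tool frame: the origin (TCP) lies on the mounting face of the last link; the fingertips stand 186 mm ahead of it and the grasp point (between the pads) lies 167 mm ahead of it; z points along the fingers, y is the line along which they close (so a half turn about z gives the same grasp; the last joint's range is limited). The gripper opens to 93 mm and grips with 3 to 60 N. Pads are 15 mm wide; open, the fingers measure 128 mm over their backs; the gripper's body (75 mm by 188 mm) begins 65 mm behind the grasp point.
Start: joints at [1.19, 0.13, 1.488, -0, 1.523, -0.085], TCP at [0.175, 0.574, 0.405] pointing down, gripper open.
Joint ranges: [-2.96, 2.96], [-0.89, 2.26], [0.02, 2.5], [-1.34, 4.48], [0, 2.73], [-2.66, 2.66]. Speed limits (rad/s): [2.39, 2.39, 2.79, 3.14, 3.14, 3.14].

INTERFACE

Orientations are given as a rotation vector (axis times angle).
In Python, from plant import read_state, read_camera, camera_params, close_job gives the robot as it stands. The module is installed in compiled form; this text tells all that it offers.
- The arm moves only by the tool servo_tool, never from a script. Its argument "increments" is a list of rows, each an object with "slide": the shift along the tool's x, y, z in mm, a list of three; "dr": the turn, a rotation vector about the tool's x, y, z in rad, a list of three; "jaw": the closure, from 0 (fully open) to 1 (shut). In form: [{"slide": [x, y, z], "dr": [ax, ay, az], "jaw": jaw}, ...]. A call has 1 to 20 rows; each row is the pose to reach, as a shift and turn from the pose commanded when the call began, along the tool's axes at that moment; what a row does not reach only later rows make up. A row lasts 1/10 s, in which the tool goes at most 50 mm and 8.59 degrees, less where a joint would pass 70% of its speed; a pose out of reach is approached as far as the arm can. A call with a gripper value outside its range is refused whole. The fingers move at their own pace and stop on an object; "force" is the grip in N (left out, the last holds). Time passes only in rows, so rows that repeat a pose let the fingers close. It gives the time, the measured TCP pose, the force, the opening and the grip force at its end, in the units of the state.
- read_state(): the state, without advancing time (a new reading comes with each control period).
- read_camera(name): name is "side" or "top" or "wrist"; returns (picture, depth): 480x640x3 uint8, red, green, blue; 480x640 float32, m along the optical axis (not along the pixel's ray), 0 where there is no reading.
- camera_params(name): a dict with "fx", "fy", "cx", "cy" (pixels), "rvec" (rotation vector, rad) and "tvec" (3), from world to camera coordinates, as OpenCV has them. Camera axes: x right, y down, z forward; pixel columns grow to the right and rows downward; lengths in m; the calibration is good to about 2 mm. A picture is of the moment at which its call begins: read the wrist's pose just before it. camera_params takes no time and is no camera call; for the wrist camera it gives the pose at the moment of the call.
- close_job(): hands the job in; it is judged then, once.
The state is a dict: "t": time; "q": joint angles; "dq": joint speeds; "joint_torque": joint torques, N m; "tool_pos": TCP position; "orientation": TCP orientation; "force": force on the tool from outside, world axes, zero at the start; "wrist_torque": the same for the moment, N m; "opening": finger opening in m; "gripper_force": force on a finger pad.
Only numpy, scipy, OpenCV 4.12 (cv2) and the standard library are available. Lean on these libraries where they do the work, as an engineer would, in place of code of your own. Each camera call takes 0.05 s, during which the arm holds its last target. There are 200 camera calls.

## Working session

There is one attempt and no reset: what is moved stays moved. The work goes in short steps, Python scripts to look and compute and a tool call to move; the robot and the scene stay as the last step left them, time stands still between calls to the robot, and variables do not carry over. Pictures are saved under pics/ and viewed, at most 10 in all, crops included, and the job is handed in when it is done.

Besides the shell and the picture viewer there is one more tool, called after "Call:" as a command line: name --argument value ..., lists and objects as JSON in quotes. servo_tool: Moves the arm, as the interface text tells. Its arguments: {"type":"object","properties":{"increments":{"type":"array"},"force":{"type":"number"}},"required":["increments"]}

```bash
mkdir -p pics
cat > h.py <<'E'
import numpy as np, cv2
from plant import *
from scipy.spatial.transform import Rotation as R
def cam(n):
    p=camera_params(n); img,d=read_camera(n); return img,d,p
def pts(d,p):
    v,u=np.mgrid[0:480,0:640]
    c=np.stack([(u-p['cx'])/p['fx']*d,(v-p['cy'])/p['fy']*d,d],-1)
    return (c-np.array(p['tvec']))@R.from_rotvec(p['rvec']).as_matrix()
E
python3 - <<'E'
from h import *
ims=[]
for n in ['top','side','wrist']:
    i,d,p=cam(n); np.savez(n+'.npz',i=i,d=d,P=pts(d,p))
    cv2.imwrite(f'pics/{n}0.png',i[:,:,::-1])
    print(n,p)
print(read_state())
E
```

```text
top {'fx': 624.4653480410803, 'fy': 624.4653480410803, 'cx': 320.11084382641377, 'cy': 245.19268893579329, 'rvec': array([ 2.19144913, -2.01962794,  0.2078301 ]), 'tvec': array([-0.02769136,  0.56114674,  1.5009536 ])}
side {'fx': 552.1638202038217, 'fy': 552.1638202038217, 'cx': 319.1815476025964, 'cy': 242.88101704213292, 'rvec': array([ 1.96631124, -0.73420512,  0.42054585]), 'tvec': array([-0.4322712 ,  0.25275167,  0.96800556])}
wrist {'fx': 407.1940846473294, 'fy': 407.1940846473294, 'cx': 326.0395169458837, 'cy': 243.16609776425375, 'rvec': array([-2.33364247, -1.72967576, -0.24413442]), 'tvec': array([-0.59812677, -0.03242758,  0.38926959])}
{'t': 0.15, 'q': array([ 1.18961510e+00,  1.31012200e-01,  1.48904694e+00,  1.19352469e-05,
        1.52301188e+00, -8.53913309e-02]), 'dq': array([ 3.18499520e-04, -1.96347561e-03, -2.12940789e-03, -7.34493948e-07,
       -5.75644740e-04,  6.24333363e-04]), 'joint_torque': array([ 6.53324660e-04, -5.60473537e+01, -4.92333734e+01,  7.68776913e-02,
        3.04061361e-02, -1.39445674e-04]), 'tool_pos': array([0.17480163, 0.57378445, 0.4039038 ]), 'orientation': array([-4.62882462e-01, -3.10694690e+00,  2.25471905e-03]), 'force': array([-0.00259811, -0.13446851, -0.01336935]), 'wrist_torque': array([0.02065219, 0.06878293, 0.02876599]), 'gripper_force': 0.0, 'opening': 0.09285757787677734}
```

View pics/top0.png

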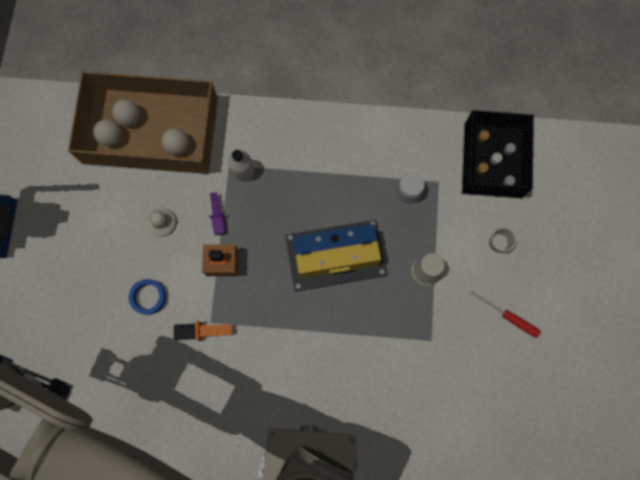

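View pics/side0.png

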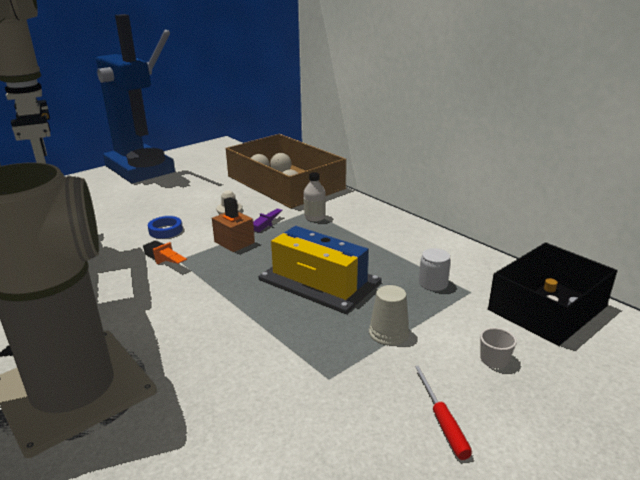

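The wedge meant stands in the stand at top px (217,256). Lookalikes are the larger orange wedge lying at (203,331) and the purple wedge at (218,214). The mould is at (336,255), with the yellow half towards the robot.

Run:
```python
from h import *
z=np.load('top.npz'); P=z['P'];i=z['i'].astype(int); hsv=cv2.cvtColor(z['i'],cv2.COLOR_RGB2HSV)
def q(u,v): print((u,v),P[v,u].round(4), i[v,u])
for a in [(217,256),(217,249),(210,268),(232,250),(336,240),(340,262),(203,331),(218,214),(431,264),(411,186),(241,158),(147,296)]: q(*a)
H,S,V=hsv[...,0],hsv[...,1],hsv[...,2]
sub=np.zeros((480,640),bool); sub[215:290,285:390]=1
for n,m in [('yel',(H>20)&(H<35)&(S>150)),('blu',(H>100)&(H<125)&(S>120))]:
    m=m&sub&(P[...,2]>.085)&(P[...,2]<.11); r=cv2.minAreaRect(P[m][:,:2].astype(np.float32)*1000); print(n,m.sum(),r,P[m][:,2].mean())
sub[:]=0; sub[240:280,195:245]=1
m=sub&(P[...,2]>.055)&(P[...,2]<.078); print('stand',cv2.minAreaRect(P[m][:,:2].astype(np.float32)*1000),np.median(P[m][:,2]))
m=sub&(P[...,2]>.1)&(P[...,2]<.13); print('handle',m.sum(),cv2.minAreaRect(P[m][:,:2].astype(np.float32)*1000),np.median(P[m][:,2]))
```

```text
(217, 256) [0.5019 0.2598 0.1226] [29 30 28]
(217, 249) [0.5288 0.2716 0.0701] [86 60 40]
(210, 268) [0.4787 0.2817 0.0779] [100  66  42]
(232, 250) [0.5289 0.2339 0.0721] [103  69  43]
(336, 240) [ 0.5688 -0.0202  0.1001] [25 24 31]
(340, 262) [ 0.5151 -0.0339  0.1015] [147 127  55]
(203, 331) [0.3277 0.2893 0.0315] [150  86  44]
(218, 214) [0.6275 0.2868 0.0317] [67 33 84]
(431, 264) [ 0.5287 -0.2535  0.0981] [127 125 114]
(411, 186) [ 0.7285 -0.198   0.0751] [132 131 128]
(241, 158) [0.7483 0.2279 0.1308] [26 23 25]
(147, 296) [0.4056 0.4477 0.0031] [131 129 122]
yel 1403 ((527.032470703125, -28.933135986328125), (46.42021942138672, 200.1058349609375), 14.400484085083008) 0.09626635559767979
blu 1198 ((573.1444091796875, -17.11901092529297), (43.006263732910156, 200.15196228027344), 14.476109504699707) 0.0963739068615535
stand ((504.95477294921875, 265.6481018066406), (70.26211547851562, 81.85191345214844), 4.5586700439453125) 0.07081706248804963
handle 145 ((505.6560363769531, 265.4857482910156), (23.306396484375, 30.63790512084961), 5.912815093994141) 0.12143957862660248
```

```bash
cat >> h.py <<'E'
def go(pos,yaw):
    """slide/dr to bring TCP to pos with tool z down and tool y at yaw (deg) in world"""
    s=read_state(); A=R.from_rotvec(s['orientation'])
    best=None
    for k in (0,180):
        a=np.radians(yaw+k); y=np.array([np.cos(a),np.sin(a),0]); z=np.array([0,0,-1.]); x=np.cross(y,z)
        dr=(A.inv()*R.from_matrix(np.stack([x,y,z],1))).as_rotvec()
        if best is None or np.linalg.norm(dr)<np.linalg.norm(best): best=dr
    print('slide',(A.inv().apply(np.array(pos)-s['tool_pos'])*1000).round(2),'dr',best.round(4))
E
python3 - <<'E'
from h import *
go([.46,.262,.40],5.2)
p=camera_params('wrist'); C=-R.from_rotvec(p['rvec']).as_matrix().T@p['tvec']; s=read_state()
A=R.from_rotvec(s['orientation']).as_matrix(); print('cam in tool',A.T@(C-s['tool_pos'])); print(A.T@R.from_rotvec(p['rvec']).as_matrix().T)
E
```

```text
slide [-363.7  -215.1     4.17] dr [-1.4000e-03  8.0000e-04  1.1842e+00]
cam in tool [ 0.07732844 -0.00131532  0.02139465]
[[ 5.43325623e-04 -9.60546556e-01 -2.78118714e-01]
 [ 9.99999546e-01  3.04261038e-04  9.02738548e-04]
 [-7.82501714e-04 -2.78119079e-01  9.60546285e-01]]
```

Call:
servo_tool --increments '[{"slide": [-406,-198.5,4],"dr": [-0.0014,0.0008,1.1842],"jaw": 0},{"slide": [-406,-198.5,4],"dr": [-0.0014,0.0008,1.1842],"jaw": 0},{"slide": [-406,-198.5,4],"dr": [-0.0014,0.0008,1.1842],"jaw": 0},{"slide": [-406,-198.5,4],"dr": [-0.0014,0.0008,1.1842],"jaw": 0},{"slide": [-406,-198.5,4],"dr": [-0.0014,0.0008,1.1842],"jaw": 0},{"slide": [-406,-198.5,4],"dr": [-0.0014,0.0008,1.1842],"jaw": 0},{"slide": [-406,-198.5,4],"dr": [-0.0014,0.0008,1.1842],"jaw": 0},{"slide": [-406,-198.5,4],"dr": [-0.0014,0.0008,1.1842],"jaw": 0},{"slide": [-406,-198.5,4],"dr": [-0.0014,0.0008,1.1842],"jaw": 0},{"slide": [-406,-198.5,4],"dr": [-0.0014,0.0008,1.1842],"jaw": 0},{"slide": [-406,-198.5,4],"dr": [-0.0014,0.0008,1.1842],"jaw": 0},{"slide": [-406,-198.5,4],"dr": [-0.0014,0.0008,1.1842],"jaw": 0},{"slide": [-406,-198.5,4],"dr": [-0.0014,0.0008,1.1842],"jaw": 0},{"slide": [-406,-198.5,4],"dr": [-0.0014,0.0008,1.1842],"jaw": 0}]'

```text
t: 1.55
tool_pos: [0.5045, 0.2669, 0.4008]
orientation: [-2.115, -2.322, -0.002]
force: [-0.0, 0.7, 0.7]
opening: 0.093
gripper_force: 0.0
```

Run:
```python
from h import *
i,d,p=cam('wrist'); P=pts(d,p); np.savez('w1.npz',i=i,P=P)
s=read_state(); print(s['t'],s['tool_pos'],s['orientation'],s['q'],s['force'])
cv2.imwrite('pics/w1.png',i[:,:,::-1])
Z=P[...,2]; near=np.hypot(P[...,0]-.505,P[...,1]-.265)<.06
for n,a,b in [('stand',.064,.074),('handle',.115,.13)]:
    m=near&(Z>a)&(Z<b); print(n,m.sum(),cv2.minAreaRect(P[m][:,:2].astype(np.float32)*1000),np.median(Z[m]))
```

```text
1.6 [0.50458614 0.26679096 0.40081958] [-2.11554585 -2.32163273 -0.00243632] [3.96126200e-01 5.28490000e-02 1.57764685e+00 1.24659055e-03
 1.50996490e+00 3.03226871e-01] [-0.11682429 -0.40283809 -0.78577163]
stand 6646 ((504.9801025390625, 264.2662353515625), (70.18365478515625, 80.51990509033203), 4.905676364898682) 0.06866876176121295
handle 1398 ((505.1885681152344, 264.8258056640625), (21.471752166748047, 29.68012809753418), 4.866557598114014) 0.12038510789673762
```

View pics/w1.png

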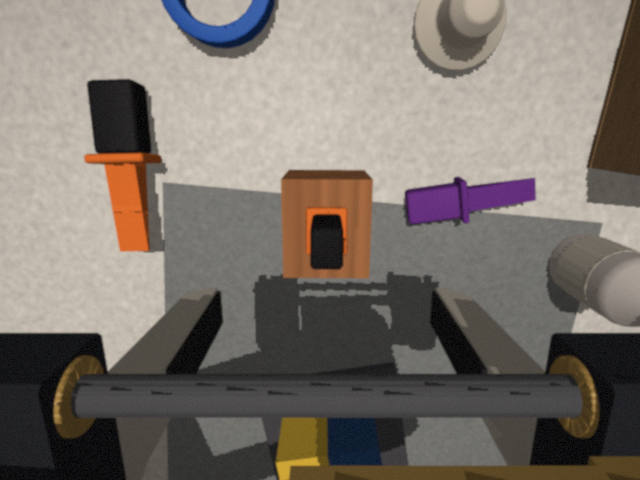

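The wrist view confirms it: the wedge stands in the stand at (326,240). The big orange wedge lies at (120,165) and the purple one at (470,200). Next I'll look at the mould from close up.

Run:
```python
from h import *
go([.568,-.096,.44],14.4)
```

```text
slide [-367.05   29.54  -39.72] dr [ 0.0008 -0.0015 -0.1585]
```

Call:
servo_tool --increments '[{"slide": [-367,29.5,-40],"dr": [0.0008,-0.0015,-0.1585],"jaw": 0},{"slide": [-367,29.5,-40],"dr": [0.0008,-0.0015,-0.1585],"jaw": 0},{"slide": [-367,29.5,-40],"dr": [0.0008,-0.0015,-0.1585],"jaw": 0},{"slide": [-367,29.5,-40],"dr": [0.0008,-0.0015,-0.1585],"jaw": 0},{"slide": [-367,29.5,-40],"dr": [0.0008,-0.0015,-0.1585],"jaw": 0},{"slide": [-367,29.5,-40],"dr": [0.0008,-0.0015,-0.1585],"jaw": 0},{"slide": [-367,29.5,-40],"dr": [0.0008,-0.0015,-0.1585],"jaw": 0},{"slide": [-367,29.5,-40],"dr": [0.0008,-0.0015,-0.1585],"jaw": 0},{"slide": [-367,29.5,-40],"dr": [0.0008,-0.0015,-0.1585],"jaw": 0},{"slide": [-367,29.5,-40],"dr": [0.0008,-0.0015,-0.1585],"jaw": 0},{"slide": [-367,29.5,-40],"dr": [0.0008,-0.0015,-0.1585],"jaw": 0},{"slide": [-367,29.5,-40],"dr": [0.0008,-0.0015,-0.1585],"jaw": 0},{"slide": [-367,29.5,-40],"dr": [0.0008,-0.0015,-0.1585],"jaw": 0}]'

```text
t: 2.9
tool_pos: [0.568, -0.0959, 0.4402]
orientation: [1.926, 2.482, -0.0]
force: [-1.0, 0.4, -0.1]
opening: 0.0929
gripper_force: 0.0
```

Run:
```python
from h import *
i,d,p=cam('wrist'); P=pts(d,p); np.savez('w2.npz',i=i,P=P)
s=read_state(); print(s['t'],s['tool_pos'],s['orientation'],s['force'])
# top-plane rectified view: 4 px/mm? 3px/mm in mould frame guess
K=np.array([[p['fx'],0,p['cx']],[0,p['fy'],p['cy']],[0,0,1.]])
c=np.array([.5495,-.023]);a=np.radians(14.4);ex=np.array([np.cos(a),np.sin(a)]);ey=np.array([-ex[1],ex[0]])
sc=3.; W,Hh=780,360   # columns: mould -y.. ; rows: mould x downwards reversed
v,u=np.mgrid[0:Hh,0:W]; my=(W/2-u)/sc/1000; mx=(Hh/2-v)/sc/1000
X=c+mx[...,None]*ex+my[...,None]*ey; X=np.concatenate([X,np.full(X.shape[:2]+(1,),.096)],-1)
q=X@R.from_rotvec(p['rvec']).as_matrix().T+p['tvec']
m=(q/q[...,2:])@K.T
o=cv2.remap(i,m[...,0].astype(np.float32),m[...,1].astype(np.float32),cv2.INTER_CUBIC)
cv2.imwrite('rect.png',o[:,:,::-1]); o=np.clip(o.astype(float)*1.7,0,255).astype(np.uint8)
o=np.vstack([o,cv2.resize(i[:330],(W,402))[:230]])
cv2.imwrite('pics/w2.png',o[:,:,::-1])
Z=P[...,2]; hsv=cv2.cvtColor(i,cv2.COLOR_RGB2HSV); H,S=hsv[...,0],hsv[...,1]
rel=P[...,:2]-c; X_=rel@ex; Y_=rel@ey
for n,mm in [('yel',(H>20)&(H<35)&(S>120)),('blu',(H>100)&(H<125)&(S>100))]:
    mm=mm&(abs(X_)<.07)&(abs(Y_)<.12)&(Z>.088)&(Z<.105); print(n,mm.sum(),cv2.minAreaRect(P[mm][:,:2].astype(np.float32)*1000),np.median(Z[mm]))
```

```text
2.95 [ 0.56800618 -0.09613722  0.44030384] [ 1.92602487e+00  2.48174219e+00 -1.39020194e-04] [0.29062236 0.56301254 0.06338827]
yel 14077 ((527.4577026367188, -35.65522766113281), (44.42642593383789, 188.21963500976562), 14.37915325164795) 0.09467827296582841
blu 13264 ((571.9411010742188, -24.054931640625), (44.53926467895508, 188.56500244140625), 14.416382789611816) 0.0946800615649735
```

View pics/w2.png

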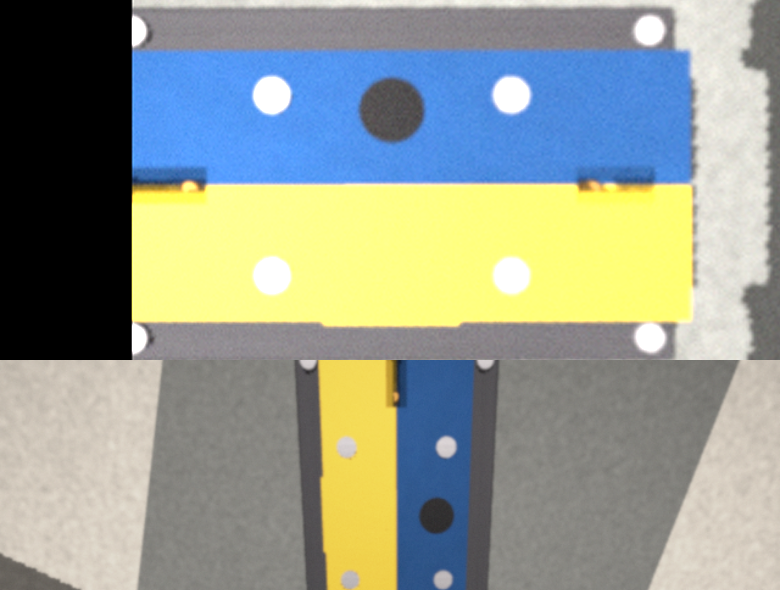

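The right slot spans rectified columns 578–654 and the left slot's inner end is at column 206, so y is about -0.5 mm from my guess. The seam is at row 184, which is -1.3 mm in x. The mould origin is therefore about (0.5483, -0.0239) with yaw 14.4°.

Run:
```python
from h import *
go([.5051,.2647,.325],4.9)
```

```text
slide [365.18  28.62 115.24] dr [0.     0.0002 0.1653]
```

Call:
servo_tool --increments '[{"slide": [365,28.6,115],"dr": [0,0,0.1653],"jaw": 0},{"slide": [365,28.6,115],"dr": [0,0,0.1653],"jaw": 0},{"slide": [365,28.6,115],"dr": [0,0,0.1653],"jaw": 0},{"slide": [365,28.6,115],"dr": [0,0,0.1653],"jaw": 0},{"slide": [365,28.6,115],"dr": [0,0,0.1653],"jaw": 0},{"slide": [365,28.6,115],"dr": [0,0,0.1653],"jaw": 0},{"slide": [365,28.6,115],"dr": [0,0,0.1653],"jaw": 0},{"slide": [365,28.6,115],"dr": [0,0,0.1653],"jaw": 0},{"slide": [365,28.6,115],"dr": [0,0,0.1653],"jaw": 0},{"slide": [365,28.6,115],"dr": [0,0,0.1653],"jaw": 0},{"slide": [365,28.6,115],"dr": [0,0,0.1653],"jaw": 0},{"slide": [365,28.6,115],"dr": [0,0,0.1653],"jaw": 0},{"slide": [365,28.6,115],"dr": [0,0,0.1653],"jaw": 0}]'

```text
t: 4.25
tool_pos: [0.5062, 0.2626, 0.3258]
orientation: [2.128, 2.311, 0.001]
force: [0.1, -0.1, -0.0]
opening: 0.0929
gripper_force: 0.0
```

Run:
```python
from h import *
go([.5051,.2647,.266],4.9)
```

```text
slide [ 2.16 -0.99 59.79] dr [ 0.0009 -0.     -0.0032]
```

Call:
servo_tool --increments '[{"slide": [0,0,30],"dr": [0,0,0],"jaw": 0},{"slide": [0,0,59],"dr": [0,0,0],"jaw": 0},{"slide": [0,0,59],"dr": [0,0,0],"jaw": 0},{"slide": [0,0,59],"dr": [0,0,0],"jaw": 0},{"slide": [0,0,59],"dr": [0,0,0],"jaw": 0},{"slide": [0,0,59],"dr": [0,0,0],"jaw": 0},{"slide": [0,0,59],"dr": [0,0,0],"jaw": 1},{"slide": [0,0,59],"dr": [0,0,0],"jaw": 1},{"slide": [0,0,59],"dr": [0,0,0],"jaw": 1},{"slide": [0,0,59],"dr": [0,0,0],"jaw": 1},{"slide": [0,0,59],"dr": [0,0,0],"jaw": 1},{"slide": [0,0,59],"dr": [0,0,0],"jaw": 1},{"slide": [0,0,59],"dr": [0,0,0],"jaw": 1},{"slide": [0,0,59],"dr": [0,0,0],"jaw": 1}]' --force 55

```text
t: 5.65
tool_pos: [0.5057, 0.2636, 0.2661]
orientation: [2.126, 2.313, -0.0]
force: [0.3, 0.2, -0.4]
opening: 0.0335
gripper_force: 0.0
```

Run:
```python
from h import *
s=read_state(); print(s)
go([.5051,.2647,.36],4.9)
```

```text
{'t': 5.65, 'q': array([ 3.90663274e-01,  1.59604759e-01,  1.71638041e+00, -1.71273464e-04,
        1.26579845e+00,  3.06701836e-01]), 'dq': array([-0.00028419, -0.00180412, -0.00034812, -0.00033878,  0.00083706,
       -0.0003494 ]), 'joint_torque': array([ 4.56556765e-03, -5.38790345e+01, -4.56050849e+01,  7.46997795e-02,
       -6.96262519e-03,  7.10112681e-05]), 'tool_pos': array([0.50566635, 0.26358691, 0.26611641]), 'orientation': array([ 2.12614889e+00,  2.31271972e+00, -3.80333733e-04]), 'force': array([ 0.26632353,  0.15724534, -0.39875744]), 'wrist_torque': array([-0.11675172,  0.10629834, -0.00728819]), 'gripper_force': 0.0, 'opening': 0.03347924555911671}
slide [  1.14  -0.48 -93.88] dr [-0.0001  0.0002 -0.0015]
```

Call:
servo_tool --increments '[{"slide": [0,0,0],"dr": [0,0,0],"jaw": 1},{"slide": [0,0,0],"dr": [0,0,0],"jaw": 1},{"slide": [0,0,0],"dr": [0,0,0],"jaw": 1},{"slide": [0,0,0],"dr": [0,0,0],"jaw": 1},{"slide": [0,0,0],"dr": [0,0,0],"jaw": 1}]'

```text
t: 6.15
tool_pos: [0.5056, 0.2636, 0.2661]
orientation: [2.126, 2.313, -0.0]
force: [0.2, 0.2, 0.0]
opening: 0.0219
gripper_force: 55.0
```

Run:
```python
from h import *
s=read_state(); print(s['tool_pos'],s['orientation'],s['force'],s['wrist_torque'],s['opening'],s['gripper_force'])
i,d,p=cam('wrist'); P=pts(d,p); np.savez('w3.npz',i=i,P=P)
A=R.from_rotvec(s['orientation']); T=A.inv().apply((P-s['tool_pos']).reshape(-1,3)).reshape(P.shape)*1000
np.save('T3.npy',T)
cv2.imwrite('pics/w3.png',np.clip(i[:,:,::-1]*1.5,0,255).astype(np.uint8))
```

```text
[0.50564365 0.26360896 0.26613953] [ 2.12602328e+00  2.31275549e+00 -3.52003856e-04] [0.16295142 0.20846384 0.02225228] [-0.10462409  0.02510091 -0.03369787] 0.021919199423582458 54.999945759773254
```

View pics/w3.png

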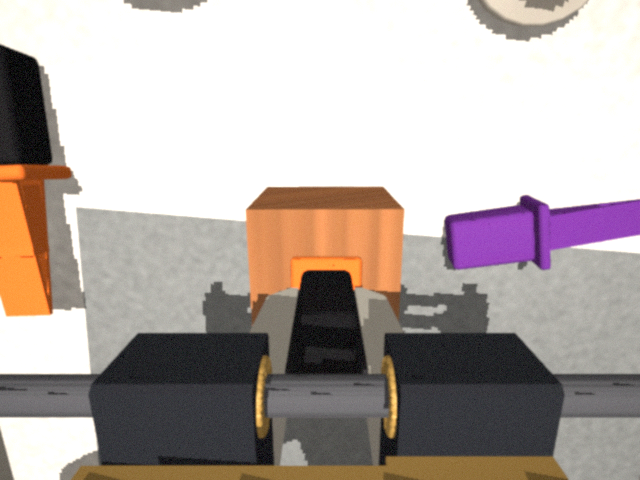

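The wedge is gripped: handle and collar (columns 291–362) are centred between the fingers, over the stand. Next come the camera offset in the tool frame and the lift numbers.

Run:
```python
from h import *
T=np.load('T3.npy'); z=np.load('w3.npz'); P=z['P']; h=cv2.cvtColor(z['i'],cv2.COLOR_RGB2HSV)
H,S=h[...,0],h[...,1]; Z=P[...,2]
v,u=np.mgrid[0:480,0:640]
m=(H<13)&(S>200)&(u>280)&(u<375)&(v>250)&(v<300)&(Z>.066)
for row in (262,268,280):
    k=np.where(m[row])[0]; 
    if len(k): print('collar',row,k.min(),k.max(),T[row,k.min()].round(1),T[row,k.max()].round(1))
m=(Z>.062)&(Z<.073)&(abs(u-325)<90)&(v<260)&(v>200)
for row in (215,230,245):
    k=np.where(m[row])[0]
    if len(k): print('stand',row,k.min(),k.max(),T[row,k.min()].round(1),T[row,k.max()].round(1))
for row in (330,): # fingers inner faces & knuckles
    pass
for uu,vv in [(120,345),(260,345),(395,345),(545,345),(300,395),(350,395)]: print(uu,vv,T[vv,uu].round(1))
```

```text
collar 262 291 360 [ 18.1 -15.8 192.4] [ 18.   14.8 192.7]
collar 268 293 360 [ 15.1 -15.  192.8] [ 15.1  14.9 193. ]
collar 280 292 360 [  9.8 -15.5 191.8] [  9.9  14.9 191.5]
stand 215 246 404 [ 38.5 -35.4 196.2] [ 38.1  34.3 198.4]
stand 230 247 403 [ 31.4 -35.5 197.3] [ 31.3  34.1 197.9]
stand 245 248 402 [ 25.  -35.1 195.4] [ 24.7  33.8 196.8]
120 345 [ -66.6 -139.7  267. ]
260 345 [ 34.6 -13.3  92.9]
395 345 [34.2 13.5 93.6]
545 345 [-66.1 147.6 266.5]
300 395 [27.7 -5.1 86.7]
350 395 [27.8  4.2 86.6]
```

```bash
cat >> h.py <<'E'
c=np.array([.5495,-.023]); YAW=14.4; a_=np.radians(YAW); ex=np.array([np.cos(a_),np.sin(a_)]); ey=np.array([-ex[1],ex[0]])
MX,MY=-1.0,-1.6   # seam offset, slot y offset incl. wedge-in-grip offset (mm)
def slot(sd,D,xoff=None):
    s=read_state(); x=(1.5-max(D,12)/8) if xoff is None else xoff
    xy=c+((MX+x)*ex+(MY+(75 if sd=='L' else -75))*ey)/1000
    rel=s['tool_pos'][:2]-c
    F=s['force']; print('t %.2f D %.2f mx %.2f my %.2f (target %.2f)'%(s['t'],352.14-1000*s['tool_pos'][2],rel@ex*1000-MX,rel@ey*1000-MY,x),'F mould',(F[:2]@ex).round(2),(F[:2]@ey).round(2),F[2].round(2),'grip',s['gripper_force'].round(1),'open',(s['opening']*1000).round(2))
    go([*xy,(352.14-D)/1000],YAW)
E
python3 - <<'E'
from h import *
slot('L',-30,0)
E
```

```text
Traceback (most recent call last):
  File "h.py", line 25, in slot
    F=s['force']; print('t %.2f D %.2f mx %.2f my %.2f (target %.2f)'%(s['t'],352.14-1000*s['tool_pos'][2],rel@ex*1000-MX,rel@ey*1000-MY,x),'F mould',(F[:2]@ex).round(2),(F[:2]@ey).round(2),F[2].round(2),'grip',s['gripper_force'].round(1),'open',(s['opening']*1000).round(2))
                                                                                                                                                                                                                   ^^^^^^^^^^^^^^^^^^^^^^^^
AttributeError: 'float' object has no attribute 'round'
```

```bash
sed -i "s/s\['gripper_force'\].round(1)/round(s['gripper_force'],1)/; s/(s\['opening'\]\*1000).round(2)/round(s['opening']*1000,2)/" h.py
python3 - <<'E'
from h import *
slot('L',-30,0)
E
```

```text
t 6.20 D 86.00 mx 29.81 my 290.07 (target 0.00) F mould -1.12 -0.5 0.46 grip 55.0 open 21.94
slide [-217.06    6.41 -115.95] dr [-1.000e-04  2.000e-04 -1.673e-01]
```

Call:
servo_tool --increments '[{"slide": [0,0,-30],"dr": [0,0,0],"jaw": 1},{"slide": [0,0,-70],"dr": [0,0,0],"jaw": 1},{"slide": [0,0,-116],"dr": [0,0,0],"jaw": 1},{"slide": [0,0,-116],"dr": [0,0,0],"jaw": 1},{"slide": [0,0,-116],"dr": [0,0,0],"jaw": 1},{"slide": [-40,1,-116],"dr": [0,0,-0.04],"jaw": 1},{"slide": [-80,2,-116],"dr": [0,0,-0.08],"jaw": 1},{"slide": [-120,3,-116],"dr": [0,0,-0.12],"jaw": 1},{"slide": [-160,5,-116],"dr": [0,0,-0.167],"jaw": 1},{"slide": [-200,6,-116],"dr": [0,0,-0.167],"jaw": 1},{"slide": [-217,6.4,-116],"dr": [0,0,-0.167],"jaw": 1},{"slide": [-217,6.4,-116],"dr": [0,0,-0.167],"jaw": 1},{"slide": [-217,6.4,-116],"dr": [0,0,-0.167],"jaw": 1},{"slide": [-217,6.4,-116],"dr": [0,0,-0.167],"jaw": 1}]'

```text
t: 7.6
tool_pos: [0.53, 0.0488, 0.3812]
orientation: [-1.924, -2.482, 0.001]
force: [-0.1, -0.4, -1.1]
opening: 0.0219
gripper_force: 55.0
```

Run:
```python
from h import *
slot('L',-3,0)
for n in('top',): pass
i,d,p=cam('wrist'); cv2.imwrite('pics/w4.png',np.clip(i[:,:,::-1]*1.3,0,255).astype(np.uint8))
```

```text
t 7.60 D -29.08 mx -0.06 my 76.03 (target 0.00) F mould -0.21 -0.31 -1.11 grip 55.0 open 21.85
slide [-1.05  0.1  26.08] dr [-0.0015 -0.0006  0.0006]
```

View pics/w4.png

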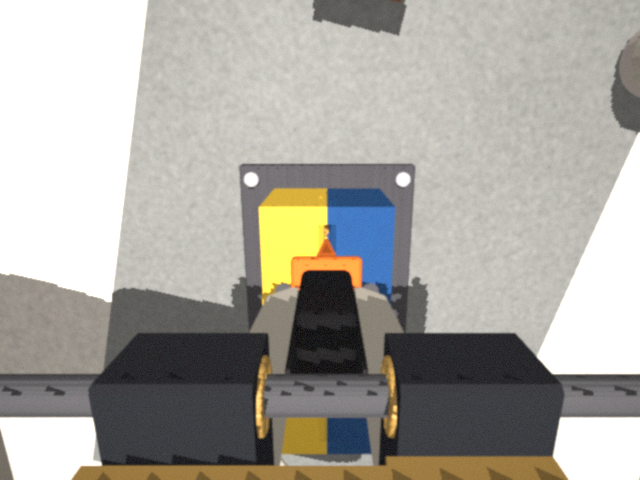

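The wedge's tip points straight at the left slot (327,230), with the seam at column 327, so it is aligned to under 1 mm. I'll go down.

Call:
servo_tool --increments '[{"slide": [-1,0.1,15],"dr": [-0.0015,-0.0006,0],"jaw": 1},{"slide": [-1,0.1,25],"dr": [-0.0015,-0.0006,0],"jaw": 1},{"slide": [-1,0.1,29],"dr": [-0.0015,-0.0006,0],"jaw": 1},{"slide": [-1,0.1,31],"dr": [-0.0015,-0.0006,0],"jaw": 1},{"slide": [-1,0.1,33],"dr": [-0.0015,-0.0006,0],"jaw": 1},{"slide": [-1,0.1,34],"dr": [-0.0015,-0.0006,0],"jaw": 1},{"slide": [-1,0.1,34],"dr": [-0.0015,-0.0006,0],"jaw": 1},{"slide": [-1,0.1,34],"dr": [-0.0015,-0.0006,0],"jaw": 1}]'

```text
t: 8.45
tool_pos: [0.5307, 0.0469, 0.3486]
orientation: [1.925, 2.48, 0.002]
force: [0.3, 1.4, -0.7]
opening: 0.0221
gripper_force: 55.0
```

Run:
```python
from h import *
slot('L',10,0)
```

```text
t 8.45 D 3.53 mx 0.22 my 74.00 (target 0.00) F mould 0.65 1.27 -0.72 grip 55.0 open 22.07
slide [ 1.01 -0.24  6.47] dr [ 0.0021  0.001  -0.0004]
```

Call:
servo_tool --increments '[{"slide": [0.5,-0.2,2],"dr": [0.001,0.001,0],"jaw": 1},{"slide": [0.5,-0.2,4],"dr": [0.001,0.001,0],"jaw": 1},{"slide": [0.5,-0.2,6],"dr": [0.001,0.001,0],"jaw": 1},{"slide": [0.5,-0.2,6.5],"dr": [0.001,0.001,0],"jaw": 1},{"slide": [0.5,-0.2,6.5],"dr": [0.001,0.001,0],"jaw": 1},{"slide": [0.5,-0.2,6.5],"dr": [0.001,0.001,0],"jaw": 1}]'

```text
t: 9.05
tool_pos: [0.5303, 0.0474, 0.3417]
orientation: [1.926, 2.482, 0.001]
force: [-0.4, -0.3, -0.6]
opening: 0.0217
gripper_force: 55.0
```

Run:
```python
from h import *
slot('L',14)
```

```text
t 9.05 D 10.41 mx -0.07 my 74.58 (target -0.25) F mould -0.48 -0.16 -0.61 grip 55.0 open 21.71
slide [ 0.41 -0.18  3.59] dr [ 0.0005 -0.0002 -0.0003]
```

Call:
servo_tool --increments '[{"slide": [0.3,-0.1,1],"dr": [0,0,0],"jaw": 1},{"slide": [0.3,-0.25,2],"dr": [0,0,0],"jaw": 1},{"slide": [0.3,-0.4,3],"dr": [0,0,0],"jaw": 1},{"slide": [0.3,-0.5,3.8],"dr": [0,0,0],"jaw": 1},{"slide": [0.3,-0.6,4.6],"dr": [0,0,0],"jaw": 1},{"slide": [0.3,-0.7,5.4],"dr": [0,0,0],"jaw": 1},{"slide": [0.3,-0.8,6.2],"dr": [0,0,0],"jaw": 1}]'

```text
t: 9.75
tool_pos: [0.5297, 0.0475, 0.336]
orientation: [1.925, 2.481, 0.002]
force: [-0.2, -0.6, 3.9]
opening: 0.0215
gripper_force: 55.0
```

Run:
```python
from h import *
slot('L',21)
```

```text
t 9.75 D 16.09 mx -0.68 my 74.79 (target -1.12) F mould -0.35 -0.53 3.86 grip 55.0 open 21.49
slide [ 0.21 -0.45  4.91] dr [ 0.0015  0.0001 -0.0004]
```

Call:
servo_tool --increments '[{"slide": [0.2,-0.1,0.8],"dr": [0.001,0,0],"jaw": 1},{"slide": [0.2,-0.2,1.6],"dr": [0.001,0,0],"jaw": 1},{"slide": [0.2,-0.3,2.4],"dr": [0.001,0,0],"jaw": 1},{"slide": [0.2,-0.4,3.2],"dr": [0.001,0,0],"jaw": 1},{"slide": [0.2,-0.5,4],"dr": [0.001,0,0],"jaw": 1},{"slide": [0.2,-0.6,4.8],"dr": [0.001,0,0],"jaw": 1}]'

```text
t: 10.35
tool_pos: [0.5289, 0.0476, 0.3307]
orientation: [-1.926, -2.482, -0.0]
force: [3.5, 0.5, 1.7]
opening: 0.022
gripper_force: 55.0
```

Run:
```python
from h import *
slot('L',-15,-1.2)
```

```text
t 10.35 D 21.45 mx -1.37 my 75.08 (target -1.20) F mould 3.54 -0.44 1.68 grip 55.0 open 21.97
slide [ -0.07   0.16 -36.45] dr [-0.0001 -0.0002 -0.0003]
```

Call:
servo_tool --increments '[{"slide": [0,0.1,-10],"dr": [0,0,0],"jaw": 1},{"slide": [0,0.1,-25],"dr": [0,0,0],"jaw": 1},{"slide": [0,0.1,-37],"dr": [0,0,0],"jaw": 1},{"slide": [0,0.1,-37],"dr": [0,0,0],"jaw": 1},{"slide": [-40,0.4,-37],"dr": [0,0,0],"jaw": 1},{"slide": [-80,0.8,-37],"dr": [0,0,0],"jaw": 1},{"slide": [-120,1.2,-37],"dr": [0,0,0],"jaw": 1},{"slide": [-150,1.4,-37],"dr": [0,0,0],"jaw": 1},{"slide": [-150,1.4,-37],"dr": [0,0,0],"jaw": 1},{"slide": [-150,1.4,-37],"dr": [0,0,0],"jaw": 1},{"slide": [-150,1.4,-30],"dr": [0,0,0],"jaw": 1},{"slide": [-150,1.4,-24],"dr": [0,0,0],"jaw": 1},{"slide": [-150,1.4,-24],"dr": [0,0,0],"jaw": 1}]'

```text
t: 11.65
tool_pos: [0.5669, -0.0963, 0.353]
orientation: [-1.923, -2.481, 0.002]
force: [-0.4, 0.0, -1.7]
opening: 0.0217
gripper_force: 55.0
```

Run:
```python
from h import *
slot('R',5,-0.1)
```

```text
t 11.65 D -0.87 mx -0.39 my -73.73 (target -0.10) F mould -0.35 0.1 -1.75 grip 55.0 open 21.74
slide [-1.28  0.31  5.87] dr [-0.0027 -0.0016  0.001 ]
```

Call:
servo_tool --increments '[{"slide": [-0.8,0.3,0],"dr": [-0.002,-0.0015,0.001],"jaw": 1},{"slide": [-0.8,0.3,2],"dr": [-0.002,-0.0015,0.001],"jaw": 1},{"slide": [-0.8,0.3,4],"dr": [-0.002,-0.0015,0.001],"jaw": 1},{"slide": [-0.8,0.3,6],"dr": [-0.002,-0.0015,0.001],"jaw": 1},{"slide": [-0.8,0.3,8],"dr": [-0.002,-0.0015,0.001],"jaw": 1},{"slide": [-0.8,0.3,10],"dr": [-0.002,-0.0015,0.001],"jaw": 1},{"slide": [-0.8,0.3,10],"dr": [-0.002,-0.0015,0.001],"jaw": 1},{"slide": [-0.8,0.3,10],"dr": [-0.002,-0.0015,0.001],"jaw": 1}]'

```text
t: 12.45
tool_pos: [0.5679, -0.0981, 0.3446]
orientation: [1.926, 2.48, 0.0]
force: [-0.2, 0.6, -1.0]
opening: 0.0216
gripper_force: 55.0
```

Run:
```python
from h import *
slot('R',20)
```

```text
t 12.45 D 7.53 mx 0.15 my -75.75 (target -1.00) F mould -0.1 0.61 -1.01 grip 55.0 open 21.64
slide [ 0.76 -1.16 12.47] dr [ 0.0013  0.0012 -0.0014]
```

Call:
servo_tool --increments '[{"slide": [0.2,-0.15,1.5],"dr": [0.001,0.001,-0.001],"jaw": 1},{"slide": [0.4,-0.3,3],"dr": [0.001,0.001,-0.001],"jaw": 1},{"slide": [0.4,-0.35,4.5],"dr": [0.001,0.001,-0.001],"jaw": 1},{"slide": [0.4,-0.45,5.4],"dr": [0.001,0.001,-0.001],"jaw": 1},{"slide": [0.4,-0.55,6.3],"dr": [0.001,0.001,-0.001],"jaw": 1},{"slide": [0.4,-0.65,7.2],"dr": [0.001,0.001,-0.001],"jaw": 1},{"slide": [0.4,-0.75,8],"dr": [0.001,0.001,-0.001],"jaw": 1},{"slide": [0.4,-0.85,8.8],"dr": [0.001,0.001,-0.001],"jaw": 1}]'

```text
t: 13.25
tool_pos: [0.5673, -0.098, 0.3365]
orientation: [1.925, 2.481, 0.001]
force: [-0.3, 0.2, 3.8]
opening: 0.0217
gripper_force: 55.0
```

Run:
```python
from h import *
slot('R',25)
```

```text
t 13.25 D 15.64 mx -0.45 my -75.43 (target -1.62) F mould -0.22 0.21 3.83 grip 55.0 open 21.71
slide [ 0.44 -1.19  9.36] dr [ 0.0014  0.0009 -0.0002]
```

Call:
servo_tool --increments '[{"slide": [0.2,-0.1,0.8],"dr": [0.001,0.001,0],"jaw": 1},{"slide": [0.2,-0.2,1.6],"dr": [0.001,0.001,0],"jaw": 1},{"slide": [0.2,-0.3,2.4],"dr": [0.001,0.001,0],"jaw": 1},{"slide": [0.2,-0.4,3.2],"dr": [0.001,0.001,0],"jaw": 1},{"slide": [0.2,-0.5,4],"dr": [0.001,0.001,0],"jaw": 1},{"slide": [0.2,-0.6,4.8],"dr": [0.001,0.001,0],"jaw": 1},{"slide": [0.2,-0.7,5.6],"dr": [0.001,0.001,0],"jaw": 1},{"slide": [0.2,-0.8,6.4],"dr": [0.001,0.001,0],"jaw": 1},{"slide": [0.2,-0.9,7.2],"dr": [0.001,0.001,0],"jaw": 1},{"slide": [0.2,-1.0,8],"dr": [0.001,0.001,0],"jaw": 1},{"slide": [0.2,-1.1,8.8],"dr": [0.001,0.001,0],"jaw": 1},{"slide": [0.2,-1.2,9.6],"dr": [0.001,0.001,0],"jaw": 1},{"slide": [0.2,-1.3,10.4],"dr": [0.001,0.001,0],"jaw": 1},{"slide": [0.2,-1.4,11.2],"dr": [0.001,0.001,0],"jaw": 1}]'

```text
t: 14.65
tool_pos: [0.5656, -0.0981, 0.3246]
orientation: [-1.925, -2.481, 0.0]
force: [3.3, 0.9, 1.4]
opening: 0.022
gripper_force: 55.0
```

Run:
```python
from h import *
slot('R',27)
```

```text
t 14.65 D 27.51 mx -2.07 my -75.19 (target -1.88) F mould 3.46 0.05 1.39 grip 55.0 open 22.0
slide [ 0.19  0.19 -0.51] dr [-0.0005 -0.0007 -0.0003]
```

Call:
servo_tool --increments '[{"slide": [0,0.2,-10],"dr": [0,0,0],"jaw": 1},{"slide": [0,0.2,-25],"dr": [0,0,0],"jaw": 1},{"slide": [0,0.2,-42],"dr": [0,0,0],"jaw": 1},{"slide": [0,0.2,-42],"dr": [0,0,0],"jaw": 1},{"slide": [40,0.4,-42],"dr": [0,0,0],"jaw": 1},{"slide": [80,0.6,-42],"dr": [0,0,0],"jaw": 1},{"slide": [120,0.7,-42],"dr": [0,0,0],"jaw": 1},{"slide": [150.5,0.8,-42],"dr": [0,0,0],"jaw": 1},{"slide": [151,0.8,-42],"dr": [0,0,0],"jaw": 1},{"slide": [151,0.8,-42],"dr": [0,0,0],"jaw": 1},{"slide": [151,0.8,-35],"dr": [0,0,0],"jaw": 1},{"slide": [151,0.8,-29],"dr": [0,0,0],"jaw": 1},{"slide": [151,0.8,-29],"dr": [0,0,0],"jaw": 1}]'

```text
t: 15.95
tool_pos: [0.5286, 0.0474, 0.352]
orientation: [-1.926, -2.478, 0.003]
force: [0.8, -0.2, -1.1]
opening: 0.0218
gripper_force: 55.0
```

Run:
```python
from h import *
slot('L',17,-1.25)
```

```text
t 15.95 D 0.15 mx -1.73 my 75.00 (target -1.25) F mould 0.72 -0.35 -1.14 grip 55.0 open 21.75
slide [-0.02  0.53 16.85] dr [-0.0032 -0.0013 -0.0018]
```

Call:
servo_tool --increments '[{"slide": [0,0.5,2],"dr": [-0.002,-0.001,-0.001],"jaw": 1},{"slide": [0,0.5,5],"dr": [-0.002,-0.001,-0.001],"jaw": 1},{"slide": [0,0.5,8],"dr": [-0.002,-0.001,-0.001],"jaw": 1},{"slide": [0,0.5,11],"dr": [-0.002,-0.001,-0.001],"jaw": 1},{"slide": [0,0.5,14],"dr": [-0.002,-0.001,-0.001],"jaw": 1},{"slide": [0,0.5,17],"dr": [-0.002,-0.001,-0.001],"jaw": 1},{"slide": [0,0.5,17],"dr": [-0.002,-0.001,-0.001],"jaw": 1},{"slide": [0,0.5,17],"dr": [-0.002,-0.001,-0.001],"jaw": 1}]'

```text
t: 16.75
tool_pos: [0.5294, 0.0485, 0.3367]
orientation: [1.924, 2.482, 0.001]
force: [0.3, 0.1, -0.4]
opening: 0.0215
gripper_force: 55.0
```

Run:
```python
from h import *
slot('L',28)
```

```text
t 16.75 D 15.42 mx -0.71 my 75.87 (target -2.00) F mould 0.31 0.0 -0.44 grip 55.0 open 21.51
slide [-0.86 -1.31 12.58] dr [0.0013 0.0003 0.0007]
```

Call:
servo_tool --increments '[{"slide": [-0.3,-0.15,1.2],"dr": [0.001,0,0.001],"jaw": 1},{"slide": [-0.5,-0.3,2.4],"dr": [0.001,0,0.001],"jaw": 1},{"slide": [-0.5,-0.45,3.6],"dr": [0.001,0,0.001],"jaw": 1},{"slide": [-0.5,-0.6,4.8],"dr": [0.001,0,0.001],"jaw": 1},{"slide": [-0.5,-0.7,5.6],"dr": [0.001,0,0.001],"jaw": 1},{"slide": [-0.5,-0.8,6.4],"dr": [0.001,0,0.001],"jaw": 1},{"slide": [-0.5,-0.9,7.2],"dr": [0.001,0,0.001],"jaw": 1},{"slide": [-0.5,-1.0,8],"dr": [0.001,0,0.001],"jaw": 1},{"slide": [-0.5,-1.1,8.8],"dr": [0.001,0,0.001],"jaw": 1},{"slide": [-0.5,-1.2,9.6],"dr": [0.001,0,0.001],"jaw": 1},{"slide": [-0.5,-1.3,10.4],"dr": [0.001,0,0.001],"jaw": 1},{"slide": [-0.5,-1.4,11.2],"dr": [0.001,0,0.001],"jaw": 1},{"slide": [-0.5,-1.5,12],"dr": [0.001,0,0.001],"jaw": 1},{"slide": [-0.5,-1.6,12.8],"dr": [0.001,0,0.001],"jaw": 1}]'

```text
t: 18.15
tool_pos: [0.5282, 0.0476, 0.3246]
orientation: [1.925, 2.481, 0.001]
force: [0.1, -0.5, 4.1]
opening: 0.0216
gripper_force: 55.0
```

Run:
```python
from h import *
slot('L',31)
```

```text
t 18.15 D 27.57 mx -2.07 my 75.27 (target -2.38) F mould -0.02 -0.5 4.07 grip 55.0 open 21.64
slide [-0.27 -0.31  3.43] dr [ 0.0015  0.0006 -0.0003]
```

Call:
servo_tool --increments '[{"slide": [0,-0.1,0.8],"dr": [0.001,0.001,0],"jaw": 1},{"slide": [0,-0.2,1.6],"dr": [0.001,0.001,0],"jaw": 1},{"slide": [0,-0.3,2.4],"dr": [0.001,0.001,0],"jaw": 1}]'

```text
t: 18.45
tool_pos: [0.528, 0.0476, 0.3218]
orientation: [-1.926, -2.482, -0.001]
force: [1.9, 1.2, 2.2]
opening: 0.0216
gripper_force: 55.0
```

Run:
```python
from h import *
slot('L',32)
```

```text
t 18.45 D 30.38 mx -2.32 my 75.32 (target -2.50) F mould 2.16 0.64 2.19 grip 55.0 open 21.59
slide [-0.32 -0.18  1.62] dr [ 0.0005 -0.0006 -0.0003]
```

Call:
servo_tool --increments '[{"slide": [0,-0.08,0.8],"dr": [0,0,0],"jaw": 1},{"slide": [0,-0.15,1.6],"dr": [0,0,0],"jaw": 1}]'

```text
t: 18.65
tool_pos: [0.5277, 0.0476, 0.32]
orientation: [-1.926, -2.482, -0.001]
force: [3.0, 1.2, 1.4]
opening: 0.0217
gripper_force: 55.0
```

Call:
servo_tool --increments '[{"slide": [0,-0.05,0.8],"dr": [0,0,0],"jaw": 1},{"slide": [0,-0.1,1.6],"dr": [0,0,0],"jaw": 1}]'

```text
t: 18.85
tool_pos: [0.5277, 0.0475, 0.3188]
orientation: [-1.926, -2.482, -0.001]
force: [2.5, 1.3, 5.6]
opening: 0.0219
gripper_force: 55.0
```

Call:
servo_tool --increments '[{"slide": [0,-0.08,0.7],"dr": [0,0,0],"jaw": 1},{"slide": [0,-0.15,1.4],"dr": [0,0,0],"jaw": 1}]'

```text
t: 19.05
tool_pos: [0.5275, 0.0475, 0.3178]
orientation: [-1.926, -2.482, -0.001]
force: [1.7, 1.3, 8.7]
opening: 0.0223
gripper_force: 55.0
```

Run:
```python
from h import *
slot('L',37)
```

```text
t 19.05 D 34.37 mx -2.75 my 75.32 (target -3.12) F mould 1.95 0.83 8.7 grip 55.0 open 22.29
slide [-0.32 -0.37  2.63] dr [ 0.0005 -0.0006 -0.0003]
```

Call:
servo_tool --increments '[{"slide": [0,-0.1,0.6],"dr": [0,0,0],"jaw": 1},{"slide": [0,-0.2,1.2],"dr": [0,0,0],"jaw": 1}]'

```text
t: 19.25
tool_pos: [0.5274, 0.0475, 0.3167]
orientation: [-1.926, -2.482, -0.001]
force: [2.0, 1.3, 8.4]
opening: 0.0218
gripper_force: 55.0
```

D = 35.4 with steady force, so the pin is travelling.

Call:
servo_tool --increments '[{"slide": [0,-0.08,0.5],"dr": [0,0,0],"jaw": 1},{"slide": [0,-0.15,1.0],"dr": [0,0,0],"jaw": 1}]'

```text
t: 19.45
tool_pos: [0.5272, 0.0474, 0.3157]
orientation: [1.926, 2.482, 0.001]
force: [2.0, -0.2, 7.8]
opening: 0.0217
gripper_force: 55.0
```

Call:
servo_tool --increments '[{"slide": [0,-0.05,0.3],"dr": [0,0,0],"jaw": 1},{"slide": [0,-0.1,0.6],"dr": [0,0,0],"jaw": 1}]'

```text
t: 19.65
tool_pos: [0.5272, 0.0474, 0.3151]
orientation: [1.926, 2.482, 0.001]
force: [2.2, 0.5, 7.2]
opening: 0.0217
gripper_force: 55.0
```

Call:
servo_tool --increments '[{"slide": [0,-0.03,0.3],"dr": [0,0,0],"jaw": 1},{"slide": [0,-0.06,0.6],"dr": [0,0,0],"jaw": 1}]'

```text
t: 19.85
tool_pos: [0.5271, 0.0473, 0.315]
orientation: [1.926, 2.482, 0.001]
force: [-0.6, 0.6, 12.8]
opening: 0.0217
gripper_force: 55.0
```

Call:
servo_tool --increments '[{"slide": [0,-0.05,0.2],"dr": [0,0,0],"jaw": 1},{"slide": [0,-0.1,0.4],"dr": [0,0,0],"jaw": 1}]'

```text
t: 20.05
tool_pos: [0.5271, 0.0473, 0.315]
orientation: [1.925, 2.482, 0.002]
force: [-1.3, 1.1, 13.7]
opening: 0.022
gripper_force: 55.0
```

Run:
```python
from h import *
slot('L',-15,-2.5)
```

```text
t 20.05 D 37.15 mx -3.20 my 75.31 (target -2.50) F mould -0.94 1.41 13.72 grip 55.0 open 21.96
slide [ -0.29   0.76 -52.15] dr [ 0.0013 -0.0003 -0.0002]
```

Solid stop felt at D = 37.1 mm (13.7 N, no further advance), so the left pin is down. Next is the right slot.

Call:
servo_tool --increments '[{"slide": [0,0,-10],"dr": [0,0,0],"jaw": 1},{"slide": [0,0.2,-30],"dr": [0,0,0],"jaw": 1},{"slide": [0,0.2,-52],"dr": [0,0,0],"jaw": 1},{"slide": [0,0.2,-52],"dr": [0,0,0],"jaw": 1},{"slide": [-40,0.4,-52],"dr": [0,0,0],"jaw": 1},{"slide": [-80,0.8,-52],"dr": [0,0,0],"jaw": 1},{"slide": [-120,1.2,-52],"dr": [0,0,0],"jaw": 1},{"slide": [-150,1.5,-52],"dr": [0,0,0],"jaw": 1},{"slide": [-151,1.5,-52],"dr": [0,0,0],"jaw": 1},{"slide": [-151,1.5,-52],"dr": [0,0,0],"jaw": 1},{"slide": [-151,1.5,-45],"dr": [0,0,0],"jaw": 1},{"slide": [-151,1.5,-39],"dr": [0,0,0],"jaw": 1},{"slide": [-151,1.5,-39],"dr": [0,0,0],"jaw": 1}]'

```text
t: 21.35
tool_pos: [0.5651, -0.0975, 0.3502]
orientation: [-1.922, -2.481, 0.002]
force: [-0.1, 0.1, -0.9]
opening: 0.0218
gripper_force: 55.0
```

Run:
```python
from h import *
slot('R',22,-1.8)
```

```text
t 21.35 D 1.94 mx -2.44 my -74.45 (target -1.80) F mould -0.03 0.12 -0.87 grip 55.0 open 21.78
slide [-0.59  0.7  20.06] dr [-0.003  -0.0021  0.001 ]
```

Call:
servo_tool --increments '[{"slide": [-0.5,0.5,0],"dr": [-0.002,-0.002,0.001],"jaw": 1},{"slide": [-0.5,0.5,4],"dr": [-0.002,-0.002,0.001],"jaw": 1},{"slide": [-0.5,0.5,8],"dr": [-0.002,-0.002,0.001],"jaw": 1},{"slide": [-0.5,0.5,12],"dr": [-0.002,-0.002,0.001],"jaw": 1},{"slide": [-0.5,0.5,16],"dr": [-0.002,-0.002,0.001],"jaw": 1},{"slide": [-0.5,0.5,19],"dr": [-0.002,-0.002,0.001],"jaw": 1},{"slide": [-0.5,0.5,20],"dr": [-0.002,-0.002,0.001],"jaw": 1},{"slide": [-0.5,0.5,20],"dr": [-0.002,-0.002,0.001],"jaw": 1}]'

```text
t: 22.15
tool_pos: [0.5662, -0.099, 0.3318]
orientation: [1.926, 2.48, 0.0]
force: [-0.3, -0.3, -0.5]
opening: 0.0217
gripper_force: 55.0
```

Run:
```python
from h import *
slot('R',29.5)
```

```text
t 22.15 D 20.29 mx -1.68 my -76.18 (target -2.19) F mould -0.34 -0.24 -0.47 grip 55.0 open 21.65
slide [ 1.19 -0.52  9.2 ] dr [ 0.0011  0.0011 -0.0014]
```

Call:
servo_tool --increments '[{"slide": [0.3,-0.1,1.2],"dr": [0.001,0.001,-0.001],"jaw": 1},{"slide": [0.6,-0.15,2.4],"dr": [0.001,0.001,-0.001],"jaw": 1},{"slide": [0.7,-0.2,3.6],"dr": [0.001,0.001,-0.001],"jaw": 1},{"slide": [0.7,-0.25,4.8],"dr": [0.001,0.001,-0.001],"jaw": 1},{"slide": [0.7,-0.3,5.8],"dr": [0.001,0.001,-0.001],"jaw": 1},{"slide": [0.7,-0.4,6.6],"dr": [0.001,0.001,-0.001],"jaw": 1},{"slide": [0.7,-0.5,7.4],"dr": [0.001,0.001,-0.001],"jaw": 1},{"slide": [0.7,-0.6,8.2],"dr": [0.001,0.001,-0.001],"jaw": 1},{"slide": [0.7,-0.7,9.0],"dr": [0.001,0.001,-0.001],"jaw": 1}]'

```text
t: 23.05
tool_pos: [0.5655, -0.0985, 0.3231]
orientation: [1.926, 2.482, 0.0]
force: [0.3, -0.3, -1.1]
opening: 0.0216
gripper_force: 55.0
```

Run:
```python
from h import *
slot('R',31)
```

```text
t 23.05 D 29.09 mx -2.31 my -75.49 (target -2.38) F mould 0.21 -0.4 -1.11 grip 55.0 open 21.63
slide [ 0.49 -0.06  1.91] dr [ 0.0005  0.0003 -0.0003]
```

Call:
servo_tool --increments '[{"slide": [0.2,-0.1,0.7],"dr": [0,0,0],"jaw": 1},{"slide": [0.2,-0.2,1.4],"dr": [0,0,0],"jaw": 1}]'

```text
t: 23.25
tool_pos: [0.5653, -0.0983, 0.3217]
orientation: [1.925, 2.481, 0.001]
force: [-0.1, 1.1, -1.4]
opening: 0.0215
gripper_force: 55.0
```

Call:
servo_tool --increments '[{"slide": [0,-0.1,0.7],"dr": [0,0,0],"jaw": 1},{"slide": [0,-0.2,1.4],"dr": [0,0,0],"jaw": 1}]'

```text
t: 23.45
tool_pos: [0.5652, -0.0984, 0.3205]
orientation: [1.925, 2.481, 0.001]
force: [1.9, 0.5, -0.3]
opening: 0.0221
gripper_force: 55.0
```

Run:
```python
from h import *
slot('R',33)
```

```text
t 23.45 D 31.61 mx -2.51 my -75.31 (target -2.62) F mould 1.98 -0.0 -0.32 grip 55.0 open 22.11
slide [ 0.31 -0.11  1.39] dr [ 0.0013  0.0006 -0.0003]
```

Contact with the yellow half begins at D = 31.6, with no pin yet.

Call:
servo_tool --increments '[{"slide": [0,-0.1,0.7],"dr": [0,0,0],"jaw": 1},{"slide": [0,-0.18,1.4],"dr": [0,0,0],"jaw": 1}]'

```text
t: 23.65
tool_pos: [0.5651, -0.0984, 0.3195]
orientation: [1.925, 2.481, 0.001]
force: [0.9, -0.2, 3.2]
opening: 0.0217
gripper_force: 55.0
```

Call:
servo_tool --increments '[{"slide": [0,-0.1,0.7],"dr": [0,0,0],"jaw": 1},{"slide": [0,-0.18,1.4],"dr": [0,0,0],"jaw": 1}]'

```text
t: 23.85
tool_pos: [0.5649, -0.0985, 0.3179]
orientation: [1.925, 2.481, 0.001]
force: [2.2, -0.1, 2.1]
opening: 0.0215
gripper_force: 55.0
```

Call:
servo_tool --increments '[{"slide": [0,-0.1,0.7],"dr": [0,0,0],"jaw": 1},{"slide": [0,-0.18,1.4],"dr": [0,0,0],"jaw": 1}]'

```text
t: 24.05
tool_pos: [0.5647, -0.0985, 0.3162]
orientation: [1.925, 2.481, 0.001]
force: [3.6, 1.0, 1.5]
opening: 0.0216
gripper_force: 55.0
```

Call:
servo_tool --increments '[{"slide": [0,-0.06,0.7],"dr": [0,0,0],"jaw": 1},{"slide": [0,-0.12,1.4],"dr": [0,0,0],"jaw": 1}]'

```text
t: 24.25
tool_pos: [0.5645, -0.0985, 0.3147]
orientation: [1.925, 2.481, 0.001]
force: [3.8, 1.8, 1.6]
opening: 0.0219
gripper_force: 55.0
```

Run:
```python
from h import *
slot('R',38)
```

```text
t 24.25 D 37.48 mx -3.24 my -75.26 (target -3.25) F mould 4.18 0.82 1.64 grip 55.0 open 21.89
slide [ 0.26 -0.01  0.52] dr [ 0.0009  0.0003 -0.0003]
```

Call:
servo_tool --increments '[{"slide": [0,-0.08,0.7],"dr": [0,0,0],"jaw": 1},{"slide": [0,-0.15,1.4],"dr": [0,0,0],"jaw": 1}]'

```text
t: 24.45
tool_pos: [0.5643, -0.0986, 0.3132]
orientation: [1.926, 2.482, 0.0]
force: [3.9, 0.4, 1.6]
opening: 0.0219
gripper_force: 55.0
```

Call:
servo_tool --increments '[{"slide": [0,-0.07,0.6],"dr": [0,0,0],"jaw": 1},{"slide": [0,-0.14,1.2],"dr": [0,0,0],"jaw": 1}]'

```text
t: 24.65
tool_pos: [0.5642, -0.0987, 0.3124]
orientation: [1.925, 2.481, 0.001]
force: [3.0, 1.3, 4.2]
opening: 0.0215
gripper_force: 55.0
```

Call:
servo_tool --increments '[{"slide": [0,-0.07,0.6],"dr": [0,0,0],"jaw": 1},{"slide": [0,-0.14,1.2],"dr": [0,0,0],"jaw": 1}]'

```text
t: 24.85
tool_pos: [0.5641, -0.0987, 0.3114]
orientation: [1.925, 2.481, 0.001]
force: [1.8, 1.4, 4.9]
opening: 0.0219
gripper_force: 55.0
```

Call:
servo_tool --increments '[{"slide": [0,-0.07,0.6],"dr": [0,0,0],"jaw": 1},{"slide": [0,-0.14,1.2],"dr": [0,0,0],"jaw": 1}]'

```text
t: 25.05
tool_pos: [0.564, -0.0987, 0.3103]
orientation: [1.925, 2.481, 0.001]
force: [2.1, 1.8, 6.1]
opening: 0.0216
gripper_force: 55.0
```

Run:
```python
from h import *
slot('R',43)
```

```text
t 25.05 D 41.81 mx -3.75 my -75.29 (target -3.88) F mould 2.47 1.2 6.11 grip 55.0 open 21.63
slide [ 0.29 -0.12  1.19] dr [ 0.0013  0.0005 -0.0003]
```

Call:
servo_tool --increments '[{"slide": [0,-0.07,0.5],"dr": [0,0,0],"jaw": 1},{"slide": [0,-0.14,1.0],"dr": [0,0,0],"jaw": 1}]'

```text
t: 25.25
tool_pos: [0.5639, -0.0987, 0.3095]
orientation: [1.925, 2.481, 0.001]
force: [2.7, 2.1, 7.3]
opening: 0.0214
gripper_force: 55.0
```

Call:
servo_tool --increments '[{"slide": [0,-0.05,0.4],"dr": [0,0,0],"jaw": 1},{"slide": [0,-0.1,0.7],"dr": [0,0,0],"jaw": 1}]'

```text
t: 25.45
tool_pos: [0.5638, -0.0987, 0.3089]
orientation: [1.925, 2.481, 0.001]
force: [2.7, 2.1, 7.1]
opening: 0.0219
gripper_force: 55.0
```

Call:
servo_tool --increments '[{"slide": [0,-0.03,0.3],"dr": [0,0,0],"jaw": 1},{"slide": [0,-0.06,0.6],"dr": [0,0,0],"jaw": 1}]'

```text
t: 25.65
tool_pos: [0.5638, -0.0988, 0.3084]
orientation: [1.925, 2.481, 0.001]
force: [0.9, 1.4, 10.3]
opening: 0.022
gripper_force: 55.0
```

Call:
servo_tool --increments '[{"slide": [0,-0.05,0.3],"dr": [0,0,0],"jaw": 1},{"slide": [0,-0.08,0.5],"dr": [0,0,0],"jaw": 1}]'

```text
t: 25.85
tool_pos: [0.5638, -0.0988, 0.3084]
orientation: [1.925, 2.481, 0.002]
force: [-0.0, 1.7, 12.5]
opening: 0.022
gripper_force: 55.0
```

Call:
servo_tool --increments '[{"slide": [0,-0.05,0.3],"dr": [0,0,0],"jaw": 1},{"slide": [0,-0.05,0.5],"dr": [0,0,0],"jaw": 1}]'

```text
t: 26.05
tool_pos: [0.5637, -0.0988, 0.3083]
orientation: [1.925, 2.48, 0.002]
force: [-2.2, 2.7, 13.7]
opening: 0.0219
gripper_force: 55.0
```

Run:
```python
from h import *
slot('R',-28,-3)
```

```text
t 26.05 D 43.82 mx -4.05 my -75.37 (target -3.00) F mould -1.42 3.18 13.73 grip 55.0 open 21.93
slide [  0.3    1.2  -71.82] dr [ 0.002   0.001  -0.0003]
```

Right stop felt at D = 43.8 mm (13.7 N). I'll withdraw and return to the stand.

Call:
servo_tool --increments '[{"slide": [0,0,-10],"dr": [0,0,0],"jaw": 1},{"slide": [0,0.3,-35],"dr": [0,0,0],"jaw": 1},{"slide": [0,0.3,-75],"dr": [0,0,0],"jaw": 1},{"slide": [0,0.3,-75],"dr": [0,0,0],"jaw": 1},{"slide": [0,0.3,-75],"dr": [0,0,0],"jaw": 1},{"slide": [0,0.3,-75],"dr": [0,0,0],"jaw": 1}]'

```text
t: 26.65
tool_pos: [0.563, -0.0987, 0.3796]
orientation: [-1.925, -2.48, 0.002]
force: [0.4, -0.4, -0.7]
opening: 0.0216
gripper_force: 55.0
```

Run:
```python
from h import *
s=read_state(); print(s['t'],s['tool_pos'],s['force'],s['opening'])
go([.5056,.2636,.362],4.9)
```

```text
26.65 [ 0.56296866 -0.09870244  0.37963995] [ 0.35788476 -0.42545852 -0.70811693] 0.021638228821291357
slide [365.18  34.41  17.93] dr [-0.0028 -0.0008  0.1653]
```

Call:
servo_tool --increments '[{"slide": [45,4,0],"dr": [-0.0028,-0.0008,0.02],"jaw": 1},{"slide": [90,8,0],"dr": [-0.0028,-0.0008,0.04],"jaw": 1},{"slide": [135,12,0],"dr": [-0.0028,-0.0008,0.06],"jaw": 1},{"slide": [180,17,0],"dr": [-0.0028,-0.0008,0.08],"jaw": 1},{"slide": [225,21,0],"dr": [-0.0028,-0.0008,0.1],"jaw": 1},{"slide": [270,25,0],"dr": [-0.0028,-0.0008,0.12],"jaw": 1},{"slide": [315,30,5],"dr": [-0.0028,-0.0008,0.14],"jaw": 1},{"slide": [350,33,12],"dr": [-0.0028,-0.0008,0.165],"jaw": 1},{"slide": [365,34.4,18],"dr": [-0.0028,-0.0008,0.165],"jaw": 1},{"slide": [365,34.4,18],"dr": [-0.0028,-0.0008,0.165],"jaw": 1},{"slide": [365,34.4,18],"dr": [-0.0028,-0.0008,0.165],"jaw": 1},{"slide": [365,34.4,18],"dr": [-0.0028,-0.0008,0.165],"jaw": 1},{"slide": [365,34.4,18],"dr": [-0.0028,-0.0008,0.165],"jaw": 1},{"slide": [365,34.4,18],"dr": [-0.0028,-0.0008,0.165],"jaw": 1}]'

```text
t: 28.05
tool_pos: [0.5068, 0.2624, 0.3637]
orientation: [2.123, 2.311, 0.004]
force: [-0.1, 0.2, -0.8]
opening: 0.0216
gripper_force: 55.0
```

Run:
```python
from h import *
s=read_state(); print(s['t'],s['tool_pos'],s['force'],s['opening'])
go([.5056,.2636,.30],4.9)
```

```text
28.05 [0.50677102 0.2624236  0.36367825] [-0.09818706  0.15925226 -0.77236803] 0.021573981221940805
slide [ 1.32 -1.32 63.67] dr [ 0.0039  0.0007 -0.001 ]
```

Call:
servo_tool --increments '[{"slide": [1,-1,5],"dr": [0.002,0.0005,0],"jaw": 1},{"slide": [1,-1,15],"dr": [0.002,0.0005,0],"jaw": 1},{"slide": [1,-1,25],"dr": [0.002,0.0005,0],"jaw": 1},{"slide": [1,-1,35],"dr": [0.002,0.0005,0],"jaw": 1},{"slide": [1,-1,45],"dr": [0.002,0.0005,0],"jaw": 1},{"slide": [1,-1,52],"dr": [0.002,0.0005,0],"jaw": 1},{"slide": [1,-1,52],"dr": [0.002,0.0005,0],"jaw": 1},{"slide": [1,-1,52],"dr": [0.002,0.0005,0],"jaw": 1}]'

```text
t: 28.85
tool_pos: [0.5054, 0.2643, 0.3112]
orientation: [2.123, 2.314, 0.001]
force: [0.0, 0.5, -0.6]
opening: 0.0215
gripper_force: 55.0
```

Run:
```python
from h import *
s=read_state(); print(s['t'],s['tool_pos'],s['force'],s['opening'])
go([.5056,.2636,.2665],4.9)
```

```text
28.85 [0.50544113 0.26431964 0.31122128] [ 0.04270623  0.45883607 -0.64124047] 0.021487159604394918
slide [-0.72  0.05 44.72] dr [0.0011 0.0003 0.0006]
```

Call:
servo_tool --increments '[{"slide": [-0.5,0,10],"dr": [0,0,0],"jaw": 1},{"slide": [-0.5,0,20],"dr": [0,0,0],"jaw": 1},{"slide": [-0.5,0,30],"dr": [0,0,0],"jaw": 1},{"slide": [-0.5,0,36],"dr": [0,0,0],"jaw": 1},{"slide": [-0.5,0,40],"dr": [0,0,0],"jaw": 1},{"slide": [-0.5,0,42],"dr": [0,0,0],"jaw": 1},{"slide": [-0.5,0,43],"dr": [0,0,0],"jaw": 1},{"slide": [-0.5,0,43.5],"dr": [0,0,0],"jaw": 1},{"slide": [-0.5,0,43.5],"dr": [0,0,0],"jaw": 1}]'

```text
t: 29.75
tool_pos: [0.5057, 0.2638, 0.2681]
orientation: [2.123, 2.314, 0.002]
force: [-0.7, -0.2, -0.9]
opening: 0.0215
gripper_force: 55.0
```

Run:
```python
from h import *
s=read_state(); print(s['t'],s['tool_pos'],s['force'],s['opening'])
go([.5056,.2636,.2662],4.9)
i,d,p=cam('wrist'); cv2.imwrite('pics/w5.png',np.clip(i[:,:,::-1]*1.3,0,255).astype(np.uint8))
```

```text
29.75 [0.50565824 0.26381493 0.26811221] [-0.65250533 -0.22147285 -0.91327726] 0.02149937192434891
slide [-0.21 -0.08  1.91] dr [0.0019 0.0001 0.0005]
```

View pics/w5.png

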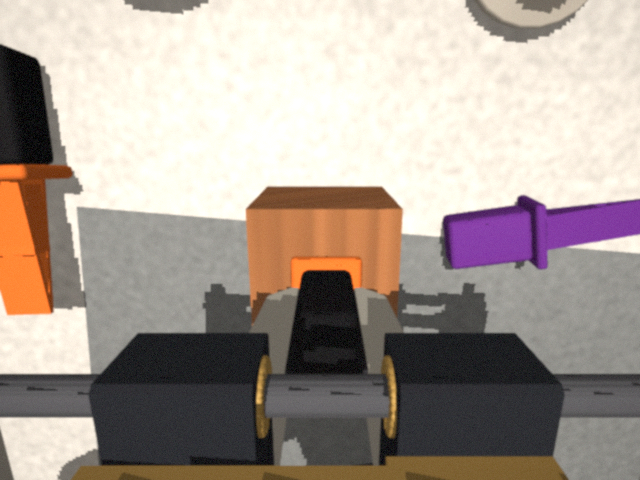

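The wedge is back in its hole, with the collar at (326,272) just above the stand. I'll lower the last 2 mm gently.

Call:
servo_tool --increments '[{"slide": [0,0,0.7],"dr": [0.001,0,0],"jaw": 1},{"slide": [0,0,1.3],"dr": [0.001,0,0],"jaw": 1},{"slide": [0,0,1.6],"dr": [0.001,0,0],"jaw": 1},{"slide": [0,0,1.6],"dr": [0.001,0,0],"jaw": 1}]'

```text
t: 30.2
tool_pos: [0.5055, 0.2638, 0.2662]
orientation: [2.124, 2.315, 0.0]
force: [-0.2, -0.3, -1.8]
opening: 0.0219
gripper_force: 55.0
```

Call:
servo_tool --increments '[{"slide": [0,0,0.3],"dr": [0,0,0],"jaw": 1},{"slide": [0,0,0.3],"dr": [0,0,0],"jaw": 0},{"slide": [0,0,0.3],"dr": [0,0,0],"jaw": 0},{"slide": [0,0,0.3],"dr": [0,0,0],"jaw": 0},{"slide": [0,0,0.3],"dr": [0,0,0],"jaw": 0},{"slide": [0,0,0.3],"dr": [0,0,0],"jaw": 0},{"slide": [0,0,0.3],"dr": [0,0,0],"jaw": 0},{"slide": [0,0,0.3],"dr": [0,0,0],"jaw": 0},{"slide": [0,0,-20],"dr": [0,0,0],"jaw": 0},{"slide": [0,0,-60],"dr": [0,0,0],"jaw": 0},{"slide": [0,0,-100],"dr": [0,0,0],"jaw": 0},{"slide": [0,0,-134],"dr": [0,0,0],"jaw": 0},{"slide": [0,0,-134],"dr": [0,0,0],"jaw": 0},{"slide": [0,0,-134],"dr": [0,0,0],"jaw": 0},{"slide": [0,0,-134],"dr": [0,0,0],"jaw": 0}]'

```text
t: 31.7
tool_pos: [0.5051, 0.2637, 0.3986]
orientation: [-2.124, -2.314, 0.003]
force: [0.0, -0.6, -0.4]
opening: 0.0929
gripper_force: 0.0
```

Run:
```python
from h import *
s=read_state(); print(s['t'],s['tool_pos'],s['force'],s['opening'])
i,d,p=cam('wrist'); P=pts(d,p); Z=P[...,2]; near=np.hypot(P[...,0]-.505,P[...,1]-.265)<.06
for n,a,b in [('stand',.064,.0725),('handle',.115,.13)]:
    m=near&(Z>a)&(Z<b); print(n,m.sum(),cv2.minAreaRect(P[m][:,:2].astype(np.float32)*1000),np.median(Z[m]))
# mould gap at the ends from the top camera
i,d,p=cam('top'); P=pts(d,p); Z=P[...,2]; h=cv2.cvtColor(i,cv2.COLOR_RGB2HSV); H,S=h[...,0],h[...,1]
for n,m in [('yel',(H>20)&(H<35)&(S>150)),('blu',(H>100)&(H<125)&(S>120))]:
    m=m&(Z>.085)&(Z<.11)&(np.hypot(P[...,0]-.55,P[...,1]+.023)<.15); print(n,cv2.minAreaRect(P[m][:,:2].astype(np.float32)*1000))
b=cv2.resize(i[190:310,180:400],(770,420),interpolation=cv2.INTER_CUBIC); cv2.imwrite('pics/t6.png',np.clip(b[:,:,::-1]*1.5,0,255).astype(np.uint8))
```

```text
31.7 [0.50513356 0.26365345 0.3985743 ] [ 0.04198615 -0.60282406 -0.38014446] 0.0929078639487623
stand 6639 ((504.97222900390625, 264.15802001953125), (70.15507507324219, 80.78193664550781), 5.0633745193481445) 0.06863942793808894
handle 1429 ((505.28662109375, 265.00921630859375), (21.555572509765625, 29.562618255615234), 5.748193740844727) 0.12033074611033263
yel ((520.2708129882812, -30.525299072265625), (47.049560546875, 199.22239685058594), 14.035264015197754)
blu ((571.0657958984375, -18.070465087890625), (47.25902557373047, 201.1344757080078), 14.185887336730957)
```

View pics/t6.png

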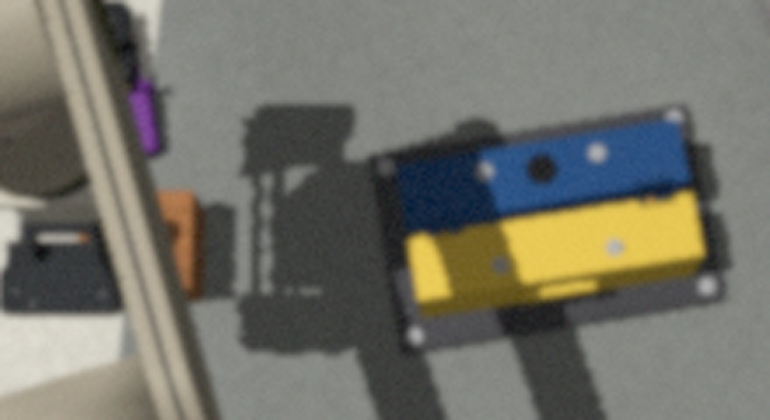

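The top view shows the mould parted (yellow half moved about 7 mm and still nearly parallel). The wedge stands in its stand at its starting height, and the robot is clear.

```bash
python3 -c "
from plant import close_job
print(close_job())"
```

```text
the job is handed in; nothing more can be done
None
```

The mould is split about 7 mm and nearly evenly. Both release pins were felt on their stops at about 14 N, the wedge is back upright in its stand, and the job is handed in at about 32 s with no verdict returned.

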